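# Set and lock the length stop to a sample tube

### The arm

A 6-joint arm with a two-finger parallel gripper is mounted at the origin on the work surface. World frame = base frame: x ahead of the robot, y to its left, z up, the work surface at z = 0. Lengths are in mm, angles in rad, forces in N, time in s.
With the tool pointing down it reaches from about 150 to 775 mm from the base axis. Payload 6.1 kg.
Tool frame: the origin (TCP) lies at the very end of the fingers, on their centre line; the grasp point (between the pads) lies grip_depth behind it (grip_depth is the distance from the TCP to the grasp point, in mm); z points along the fingers, y is the line along which they close (so a half turn about z gives the same grasp; the last joint's range is limited). The gripper opens to 85 mm and grips with 20 to 120 N. Pads are 22 mm wide; open, the fingers measure 114 mm over their backs; the gripper's body (76 mm by 85 mm) begins 54 mm behind the grasp point. The pads swing forward as they close: fully open they stand 13 mm farther back than shut.
Start: joints at [1.128, 0.126, -0.04, 1.405, 0, 1.571], TCP at [224.939, 474.353, 210.495] pointing down, gripper open.
Joint ranges: [-2.72, 2.72], [-0.95, 1.95], [-1.27, 1.35], [-1.78, 2.02], [-1.46, 1.47], [-3.14, 3.14]. Speed limits (rad/s): [2.39, 2.39, 3.01, 3.14, 3.14, 3.14].

### API

Orientations are given as a rotation vector (axis times angle).
In Python, from cell import sense, capture, camera_info, job_done, find_in, trace, mark_of, grip_depth gives the robot as it stands.
- The arm moves only by the shell command python3 -m jog 'ROWS'. ROWS is JSON, a list that holds one entry, the list of rows, each a list of 5 numbers: the opening in per cent of the stroke, from 0 (shut) to 100 (fully open), then the shift along the tool's x, y, z in units of 40 mm (1.0 is 40 mm), then the turn about the tool's z in units of 6 degrees (1.0 is 6 degrees). In form: [[[gripper, x, y, z, yaw], ...]]. A call has 1 to 12 rows; each row shifts and turns the commanded pose from where the row before left it, along the tool's axes as they then stand; what a row does not reach is not made up. A row lasts 1/12 s, in which the tool goes at most 41.7 mm and 7.16 degrees, less where a joint would pass 70% of its speed; a pose out of reach is approached as far as the arm can. A call is refused whole if a number of a shift passes 1 or a number of a turn 1, either way. A call with a gripper value outside its range is refused whole. The fingers move at their own pace and stop on an object; the grip force is fixed at half the most. Time passes only in rows, so rows that do not move let the fingers close. It gives the time, the measured TCP pose, the force, the opening and the grip force at its end, in the units of the state.
- sense(): the state, without advancing time (a new reading comes with each control period).
- capture(name): name is "scene" or "top"; returns the picture (480x640x3 uint8, red, green, blue); there is no depth.
- camera_info(name): a dict with "intrinsics" (3x3 intrinsics, pixels), "k1" (the pictures are not rectified: a ray, as slopes to the right and down, at radius r is drawn at 1 + k1 r^2 times it, then the intrinsics apply), "rvec" (rotation vector, rad) and "tvec" (3), from world to camera coordinates, as OpenCV has them. Camera axes: x right, y down, z forward; pixel columns grow to the right and rows downward; lengths in mm; the calibration is good to about 2 mm. A picture is of the moment at which its call begins. camera_info takes no time and is no camera call.
- job_done(): hands the job in; it is judged then, once.
Trained networks look in the newest picture that a camera, given by its name, has taken for a name from the list of things; names that differ only in an ending like _2 or _b are one class to them, and where a whole thing is asked for, a point or a joint stands for the part that bears it (a point fixed in the world has none). Each returns a list of dicts, best first, with "p" (0 to 1); they miss things now and then, are a little off and sometimes report something else, mostly with a low value. They report only what shows in the picture. A call takes as long as a camera call. They do not tell look-alikes from the thing itself.
- find_in(camera, name): "centre" ([x, y, z] in mm, in the coordinates of the camera as it stood for that picture, good to about 4 mm: the middle of the surface that is visible of it).
- trace(camera, name): "pixels" (480x640 bool, what is visible of it).
- mark_of(camera, name): "centre" ([x, y, z] in mm, in the coordinates of the camera as it stood for that picture, good to about 4 mm: a listed point, or the origin of a listed thing).
The state is a dict: "clock": time; "joint_positions": joint angles; "qvel": joint speeds; "joint_torque": joint torques, N m; "ee_pos": TCP position; "tcp_rot": TCP orientation; "force": force on the tool from outside, world axes, zero at the start; "moment": the same for the moment, N m; "width": opening from 0.0 (shut) to 1.0 (fully open); "grasp_force": force on a finger pad.
Only numpy, scipy, OpenCV 4.12 (cv2) and the standard library are available. Lean on these libraries where they do the work, as an engineer would, in place of code of your own. Each camera call takes 0.05 s, during which the arm holds its last target. There are 200 camera calls.

### The job

Set the length stop to the longer of the two square-tube offcuts: lay that tube flat along the nest of the fixture, slide the stop bar up so that it holds the tube snug against the end block with no gap at either end, let go, then push the thumb wedge firmly along its ramp under the bridge until it jams the bar fast and stays jammed by itself. Leave the tube in the nest and leave the shorter tube, the flat offcut, the hammer and the can where they are.

Things in the scene. Friction and masses are not known exactly. Their poses are not given: they have to be found in the camera images.
- fixture: Length-stop fixture bolted to the bench: grey base plate 100 (x) by 345 (y -160 to +185) by 12 thick. Origin at bench level, z up; +y runs along the bar to the end block, +x is the way the wedge is driven. All offsets in these texts are mm in this frame. The bar runs along y at x = 0, beneath the wedge bridge.
- nest_end (a point): Fixture (0, 160, 12): foot of the end block's face. The nest is the plate top (z 12) before it, y 5 to 159, between two rails 5 high, 42 apart (x -21 to +21). End block 50 wide, 25 thick, top at z 52. The long tube lies along y, its centre at y 105 when against the block.
- bridge (a point): Fixture (0, -120, 43.5): middle of the bridge roof's underside. Bridge x -35 to 35, y -144 to -96, on four posts; sprung steel roof sloping down to +x at 7 degrees, top at most z 66, lifting stiffly (8 N/mm). Before it lies the wedge lane, along x at y -120: floor z 29.5, x -138 to -38, 27.6 wide between rails with tops at z 37.5.
- stop_bar (a joint): Travel of the stop bar along +y, m: 0 (drawn back) to 0.12. Flat steel bar 40 wide, top at z 30; upright head plate at its +y end: 40 wide, 12 thick (y), z 14 to 62. The head's front face is at y = -45 mm plus the travel. Slides against about 2.5 N plus 8 N per m/s, stays where left. With the long tube snug it reads 0.095.
- stop_head (a point): Centre of the top edge of the stop bar's head plate, z 62, 6 mm behind its front face and 6 before its back. Can be pinched from above across its 12 mm or pushed from behind.
- wedge: Loose steel thumb wedge, 0.2 kg: 125 long (its x, -70 to +55), 24 wide, flat underside, 8 high at the nose (+x), 22 at the tab, 7 degrees. Origin on the underside; axes as the fixture's. Starts back with air above it; meets the roof with its origin at fixture x -10, 25 to 45 on, and tightens over about 10 more. Friction about 0.4, self-locking; 15 to 20 N along +x on the tab jams it.
- wedge_tab (a point): Top centre of the wedge's upright thumb tab at its thick end: 12 thick (x), 24 wide (y), rising 34 above the underside (to fixture z 64); 64 mm behind the wedge's origin.
- long_tube: The longer offcut of bare steel square tube: 30 by 30 outside, 110 long along its own y, open ends, walls 3, about 0.24 kg. Origin: centre of its underside, z up.
- short_tube: The shorter offcut, same section, 70 long along its y; origin centre of its underside. To be left alone.
- flat_bar: Bystander: flat steel offcut 100 by 25 by 8, origin under its centre, long along its x.
- hammer: Bystander: hammer lying along its x, origin on its underside.
- oil_can: Bystander: bare metal can, 60 across, 140 tall, standing; origin under its centre.
Mind the look-alikes: they are no part of the job. What is shaped like the long_tube but blue or turquoise is not meant.

How it is judged (in metres and radians):
On the way, in this order (a step that is already met when the one before it is completed fails the run):
1. the longer tube lies flat in the nest, let go (x of long_tube in the frame of fixture between -0.01 and 0.01 m and z of long_tube in the frame of fixture between 0.008 and 0.016 m and angle between the y axis of long_tube and the y axis of fixture, either way round below 0.12 rad and y of long_tube in the frame of fixture between 0 and 0.11 m and contact force between the fingers and long_tube below 0.1 N), for 0.2 s.
2. the stop bar holds the tube snug against the end block, the wedge not yet jammed (x of long_tube in the frame of fixture between -0.01 and 0.01 m and z of long_tube in the frame of fixture between 0.008 and 0.016 m and angle between the y axis of long_tube and the y axis of fixture, either way round below 0.12 rad and y of long_tube in the frame of fixture between 0.102 and 0.108 m and value of joint stop_bar between 0.092 and 0.0975 m and contact force between wedge and stop_bar below 6 N), for 0.2 s.
3. the wedge is jammed between bar and bridge (x of long_tube in the frame of fixture between -0.01 and 0.01 m and z of long_tube in the frame of fixture between 0.008 and 0.016 m and angle between the y axis of long_tube and the y axis of fixture, either way round below 0.12 rad and y of long_tube in the frame of fixture between 0.102 and 0.108 m and value of joint stop_bar between 0.092 and 0.0975 m and contact force between wedge and stop_bar above 6 N and x of wedge in the frame of fixture between -0.01 and 0.03 m), for 0.2 s.
At the end, for the whole second after the job is handed in: Longer tube flat in the nest (10 mm off centre line, 0.12 rad) within 3 mm of touching the end block; bar travel 92 to 97.5 mm (gap under 3 mm); wedge origin at fixture x -10 to 30 mm, untouched and pressing the bar with over 6 N; wedge and tube at rest (under 10 mm/s) (all of step 3 and linear speed of each of wedge, long_tube below 0.01 m/s).
It fails at once if a bystander is moved by more than 30 mm (distance of any of short_tube, flat_bar, hammer, oil_can from where it was at the start of the episode above 0.03 m).
It also fails if it takes over 61 s, if anything falls off the work surface, if the arm or the gripper's body presses on something with over 40 N, if the wrist force passes 120 N, or if a joint passes its speed limit or range.

## Working session

There is one attempt and no reset: what is moved stays moved. The work goes in short steps, Python scripts to look and compute and a shell command to move; the robot and the scene stay as the last step left them, time stands still between calls to the robot, and variables do not carry over. Pictures are saved under pics/ and viewed, at most 10 in all, crops included, and the job is handed in when it is done.

```bash
mkdir -p pics; cat > h.py <<'E'
import numpy as np, cv2
from cell import *
def cam2w(c,p):
    i=camera_info(c);R=cv2.Rodrigues(np.array(i["rvec"],float))[0]
    return R.T@(np.array(p)-np.array(i["tvec"]).ravel())
def save(c,n):
    im=capture(c);cv2.imwrite(f"pics/{n}.png",im[:,:,::-1]);return im
def ray(c,uv,z):
    i=camera_info(c);K=np.array(i["intrinsics"],float);R=cv2.Rodrigues(np.array(i["rvec"],float))[0];t=np.array(i["tvec"],float).ravel()
    d=cv2.undistortPoints(np.array([[uv]],float),K,np.array([i["k1"],0,0,0,0],float))[0,0]
    o=-R.T@t;v=R.T@np.array([d[0],d[1],1]);return o+v*(z-o[2])/v[2]
E
python3 - <<'E'
from h import *
np.set_printoptions(precision=1,suppress=True)
print(grip_depth,sense())
for c in("scene","top"):
    save(c,c+"0")
    for n in("fixture","nest_end","bridge","stop_head","wedge","wedge_tab","long_tube","short_tube"):
        for d in mark_of(c,n)[:4]: print(c,n,round(d["p"],2),cam2w(c,d["centre"]))
E
```

```text
18.700000000000003 {'clock': 0.0, 'joint_positions': array([ 1.1,  0.1, -0. ,  1.4,  0. ,  1.6]), 'qvel': array([-0.,  0.,  0.,  0., -0.,  0.]), 'joint_torque': array([ -0. , -43.6,  35.3,   0. ,   0. ,  -0. ]), 'ee_pos': array([224.7, 474. , 209.7]), 'tcp_rot': array([-0.7, -3.1,  0. ]), 'force': array([ 0.8,  0.2, -0. ]), 'moment': array([-0.,  0., -0.]), 'grasp_force': 0.0, 'width': 1.0004294662978133}
scene fixture 0.79 [629.3  27.2  -5.2]
scene nest_end 0.96 [592.6 178.   19.2]
scene nest_end 0.7 [ 607.1 -108.5   32.1]
scene bridge 0.65 [661.  -86.3  43.7]
scene stop_head 0.68 [643.1  -5.4  61.7]
scene wedge 0.39 [628.2  26.5  -6.2]
scene wedge_tab 0.93 [ 550.4 -117.4   62.4]
scene wedge_tab 0.6 [431.5  84.   -2. ]
scene long_tube 0.92 [435.5 453.5  -0.9]
scene long_tube 0.88 [433.  300.5   3.8]
scene long_tube 0.69 [569.8 313.5  -6.2]
scene long_tube 0.69 [274.8 281.2  -0.2]
scene short_tube 0.82 [431.9  82.7  -2.1]
top fixture 0.79 [624.5  24.    1.2]
top fixture 0.5 [434.6  82.   -3.1]
top nest_end 0.85 [594.  176.7   9.8]
top bridge 0.66 [661.2 -92.9  41.9]
top stop_head 0.58 [642.3  -8.2  62.6]
top wedge 0.82 [ 612.6 -104.6   30.3]
top wedge_tab 0.56 [ 553.9 -123.4   64. ]
top wedge_tab 0.47 [430.2  82.8  -4.5]
top long_tube 0.9 [571.1 316.4   3.2]
top long_tube 0.74 [438.3 454.5  -2.1]
top long_tube 0.7 [434.1 299.3  -2.1]
top long_tube 0.61 [276.8 277.   -0.4]
top short_tube 0.6 [433.2  86.1  -4.5]
```

View pics/top0.png

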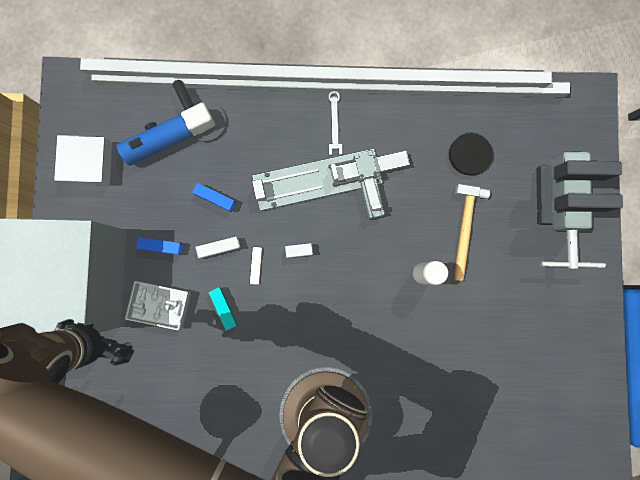

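View pics/scene0.png

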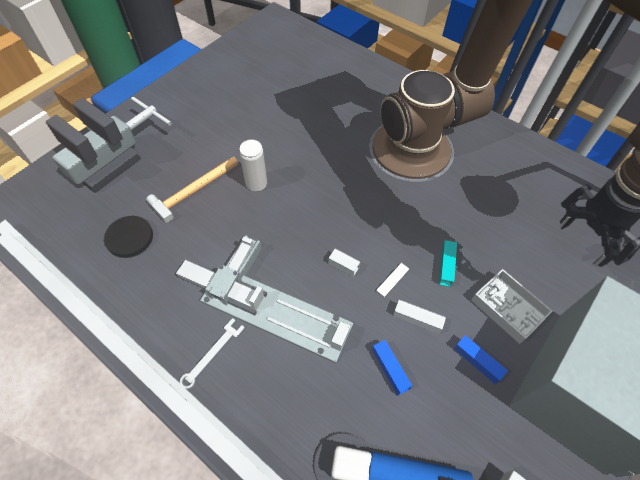

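The top picture shows the long bare tube at (218,247), flat bar at (256,265), short tube at (299,250) and the fixture from the end block at (262,190) to the bridge at (370,165). The wedge tab is near (377,210), and blue/turquoise look-alikes sit at (214,197), (158,246) and (222,308).

```bash
python3 - <<'E'
from h import *
np.set_printoptions(precision=1,suppress=True)
im=save("top","top1")
for d in trace("top","long_tube"):
    m=d["pixels"].astype(np.uint8); ys,xs=np.nonzero(m)
    if len(xs)==0: continue
    cu=xs.mean(),ys.mean()
    P=np.array([ray("top",(x,y),30)[:2] for x,y in zip(xs,ys)],np.float32)
    print(round(d["p"],2),cu,len(xs),cv2.minAreaRect(P))
for d in trace("top","fixture")[:1]:
    m=d["pixels"].astype(np.uint8);print(m.sum(),cv2.minAreaRect(np.argwhere(m)[:,::-1].astype(np.float32)))
cv2.imwrite("pics/crop.png",cv2.resize(im[140:230,240:420][:,:,::-1],None,fx=4.4,fy=4.4,interpolation=cv2.INTER_CUBIC))
print(camera_info("top")["intrinsics"])
E
```

```text
0.96 (np.float64(213.0532319391635), np.float64(196.72053231939162)) 526 ((569.0936279296875, 311.9980163574219), (115.43946075439453, 35.991783142089844), 68.010009765625)
0.86 (np.float64(223.29516994633275), np.float64(307.99821109123434)) 559 ((274.92059326171875, 274.7749938964844), (108.6130599975586, 35.76325225830078), 26.358295440673828)
0.8 (np.float64(217.77543186180424), np.float64(247.02303262955854)) 521 ((434.7192687988281, 295.3032531738281), (33.02083969116211, 112.83409118652344), 16.246246337890625)
0.56 (np.float64(159.5047619047619), np.float64(245.48380952380953)) 525 ((435.7731628417969, 448.85479736328125), (119.08151245117188, 31.774320602416992), 83.25223541259766)
5433 ((329.6236572265625, 181.66526794433594), (155.53196716308594, 68.09361267089844), 1.847610354423523)
[[467.6   0.  321.6]
 [  0.  467.6 238.6]
 [  0.    0.    1. ]]
```

View pics/crop.png

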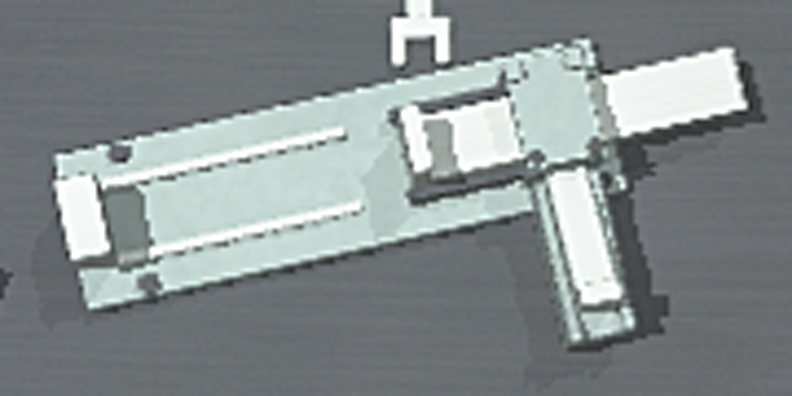

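The crop shows the block top at (82,217), the rails at (108,182)-(345,131) and (155,252)-(362,206), the stop head top at (415,140) and the wedge tab at (600,293). I'll fit the fixture pose from these.

```bash
python3 - <<'E'
from h import *
from scipy.optimize import least_squares
np.set_printoptions(precision=2,suppress=True)
W=lambda u,v,z: ray("top",((u+.5)/4.4-.5+240,(v+.5)/4.4-.5+140),z)[:2]
obs=[((55,155),12,(50,185)),((92,308),12,(-50,185)),((81,217),52,(0,172.5)),((600,293),64,None)]
ang=lambda a,b,z:np.degrees(np.arctan2(*(-(W(*a,z)-W(*b,z))[0],(W(*a,z)-W(*b,z))[1])))
print("yaw rails/edges",ang((108,182),(345,131),17),ang((155,252),(362,206),17),ang((92,308),(535,210),12),ang((55,155),(500,62),12))
for o in obs: print(W(*o[0],o[1]))
pts=[(W(*o[0],o[1]),o[2]) for o in obs if o[2]]
# far edge x=50 and near x=-50, lane end
pts+=[((593.5,177.3),(0,160)),((661,-89.6),(0,-120))]
yr=np.mean([ang((108,182),(345,131),17),ang((155,252),(362,206),17),ang((92,308),(535,210),12),ang((55,155),(500,62),12)])
def R(t):t=np.radians(t);return np.array([[np.cos(t),-np.sin(t)],[np.sin(t),np.cos(t)]])
f=lambda p:np.concatenate([R(p[2])@np.array(l)+p[:2]-w for w,l in pts]+[[5*(p[2]-yr)]])
s=least_squares(f,[628,26,14]);print(s.x,s.fun)
p=s.x
inv=lambda w:R(p[2]).T@(np.array(w)-p[:2])
for n,w in dict(head=(642.7,-6.8),headpix=W(415,140,62),tab=(552,-120),tabpix=W(600,293,64),
  railU=W(230,156,17),railL=W(258,229,17),edgeN=W(300,262,12),edgeF=W(300,104,12)).items(): print(n,inv(w),np.array(w))
E
```

```text
yaw rails/edges 13.799308391262738 14.097193200321044 13.986405401222681 13.472299947543856
[635.51 213.66]
[540.19 187.82]
[589.45 191.5 ]
[ 548.96 -120.2 ]
[632.18  23.11  14.03] [ 0.32  1.05 -1.37  2.65  0.9  -1.03 -0.12  1.04  0.28 -3.71  0.97]
head [  2.95 -31.57] [642.7  -6.8]
headpix [ -0.66 -32.02] [639.3   -8.11]
tab [-112.49 -119.4 ] [ 552 -120]
tabpix [-115.49 -118.86] [ 548.96 -120.2 ]
railU [24.13 78.14] [636.65 104.77]
railL [-24.37  71.2 ] [591.27  86.28]
edgeN [-49.37  50.23] [572.1   59.88]
edgeF [47.89 28.29] [671.78  62.17]
```

```bash
cat >> h.py <<'E'
FX,FY,FT=632.0,23.3,13.95
def fx(x,y):
    t=np.radians(FT);return FX+x*np.cos(t)-y*np.sin(t),FY+x*np.sin(t)+y*np.cos(t)
def plan(x,y,z,ya):
    s=sense();R=cv2.Rodrigues(np.array(s["tcp_rot"],float))[0]
    a=np.degrees(np.arctan2(R[1,1],R[0,1]));d=(a-ya+90)%180-90   # + tool yaw = clockwise
    sh=R.T@(np.array([x,y,z])-s["ee_pos"])/40
    t=np.radians(d);sh2=np.array([[np.cos(t),np.sin(t),0],[-np.sin(t),np.cos(t),0],[0,0,1]])@sh
    print("t",round(s["clock"],2),"tcp",np.round(s["ee_pos"],1),"yaw units",round(d/6,2),"shift now",np.round(sh,2),"after turn",np.round(sh2,2),"w",round(s["width"],2),"gf",round(s["grasp_force"],1),"F",np.round(s["force"],1),"j",np.round(s["joint_positions"],2))
E
python3 -c "
from h import *
plan(434.2,297,110,16.2)"
```

```text
t 1.05 tcp [225.  474.3 210.5] yaw units 8.07 shift now [-6.63 -1.76  2.51] after turn [-5.72  3.79  2.51] w 1.0 gf 0.0 F [0.3 0.5 0.1] j [ 1.13  0.13 -0.04  1.41 -0.    1.57]
```

```bash
python3 -m jog '[[[100,0,0,0,1],[100,0,0,0,1],[100,0,0,0,1],[100,0,0,0,1],[100,0,0,0,1],[100,0,0,0,1],[100,0,0,0,1],[100,0,0,0,1]]]'
python3 -m jog '[[[100,-0.72,0.47,0.31,0],[100,-0.72,0.47,0.31,0],[100,-0.72,0.47,0.31,0],[100,-0.72,0.47,0.31,0],[100,-0.72,0.47,0.31,0],[100,-0.72,0.47,0.31,0],[100,-0.72,0.47,0.31,0],[100,-0.72,0.47,0.31,0],[100,0,0,0,0]]]'
python3 -c "
from h import *
plan(434.2,297,8,16.2)
save('scene','s1')
"
```

```text
clock: 1.72
ee_pos: [224.9, 474.4, 210.5]
tcp_rot: [1.883, 2.514, -0.0]
force: [0.4, 0.2, 0.8]
width: 1.0
grasp_force: 0.0
clock: 2.47
ee_pos: [437.6, 292.5, 108.7]
tcp_rot: [1.883, 2.513, -0.005]
force: [-0.8, -0.7, -0.2]
width: 1.003
grasp_force: 0.0
t 2.47 tcp [437.6 292.5 108.7] yaw units 0.02 shift now [ 0.14 -0.04  2.52] after turn [ 0.14 -0.04  2.52] w 1.0 gf 0.0 F [-0.8 -0.7 -0.2] j [ 0.59  0.15 -0.24  1.19 -0.    1.88]
```

```bash
python3 -m jog '[[[100,0.14,-0.04,0.5,0],[100,0,0,0.5,0],[100,0,0,0.5,0],[100,0,0,0.5,0],[100,0,0,0.5,0],[100,0,0,0,0],[0,0,0,0,0],[0,0,0,0,0],[0,0,0,0,0],[0,0,0,0,0],[0,0,0,0,0],[0,0,0,0,0]]]'
python3 -m jog '[[[0,0,0,0,0],[0,0,0,0,0],[0,0,0,0,0],[0,0,0,0,0],[0,0,0,-0.5,0],[0,0,0,-0.5,0],[0,0,0,-0.7,0],[0,0,0,-0.7,0],[0,0,0,0,0]]]'
python3 -c "
from h import *
plan(*fx(0,97),90,FT)
save('scene','s2')
for c in ('scene','top'):
  if c=='top': save(c,'t2')
  print([(round(d['p'],2),cam2w(c,d['centre']).round()) for d in mark_of(c,'long_tube')])
"
```

```text
clock: 3.52
ee_pos: [432.2, 301.8, 12.0]
tcp_rot: [1.877, 2.519, 0.002]
force: [-0.9, -0.3, -0.3]
width: 0.14
grasp_force: 0.0
clock: 4.27
ee_pos: [434.2, 303.2, 112.8]
tcp_rot: [1.875, 2.517, 0.012]
force: [0.9, 0.6, 0.9]
width: 0.002
grasp_force: 0.0
t 4.27 tcp [434.2 303.2 112.8] yaw units 0.45 shift now [-5.7   2.84  0.58] after turn [-5.56  3.11  0.58] w 0.0 gf 0.0 F [0.9 0.6 0.9] j [ 0.61  0.15 -0.23  1.19 -0.    1.89]
[(0.74, array([433., 452.,   2.])), (0.72, array([569., 315.,   1.])), (0.65, array([437., 298.,   1.]))]
[(0.82, array([572., 315.,  -1.])), (0.65, array([ 380., -258.,    0.])), (0.55, array([436., 298.,  -4.])), (0.19, array([629.,  24.,   1.]))]
```

View pics/s2.png

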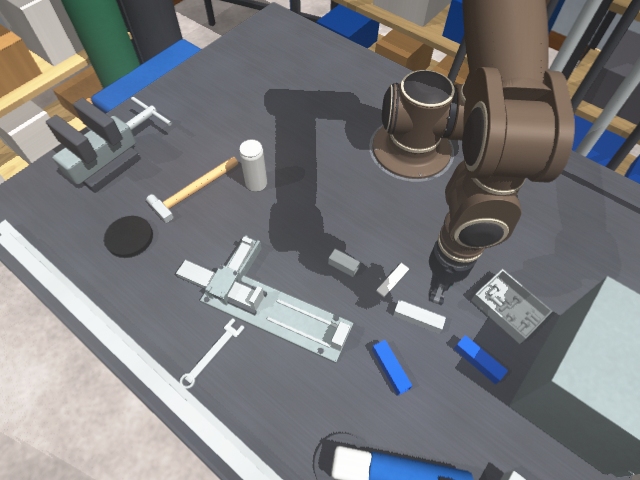

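Fingers closed on nothing and the tube hasn't moved; the picture shows the tube still at (419,315) and the fingertips at (437,295). I'll check where the tips should appear.

```bash
python3 - <<'E'
from h import *
s=sense()
for c in("scene","top"):
    i=camera_info(c)
    for p in (s["ee_pos"],(434,298,30),(434,298,0)):
        print(c,np.round(p),cv2.projectPoints(np.array([p],float),np.array(i["rvec"],float),np.array(i["tvec"],float),np.array(i["intrinsics"],float),np.array([i["k1"],0,0,0,0],float))[0].round(1))
a=cv2.imread("pics/s2.png")[200:350,370:570];b=cv2.imread("pics/t2.png")[190:340,140:340]
cv2.imwrite("pics/c2.png",cv2.resize(np.hstack([a,b]),None,fx=2,fy=2,interpolation=cv2.INTER_CUBIC))
print(s["ee_pos"],s["tcp_rot"])
E
```

```text
scene [431. 301. 106.] [[[429.5 299.2]]]
scene [434 298  30] [[[420.1 313.4]]]
scene [434 298   0] [[[417.5 318.5]]]
top [431. 301. 106.] [[[209.3 246.3]]]
top [434 298  30] [[[216.9 247.2]]]
top [434 298   0] [[[219.2 247.9]]]
[431.40044575 301.21218853 106.35875988] [-1.87663911e+00 -2.51896997e+00  1.91358220e-03]
```

View pics/c2.png

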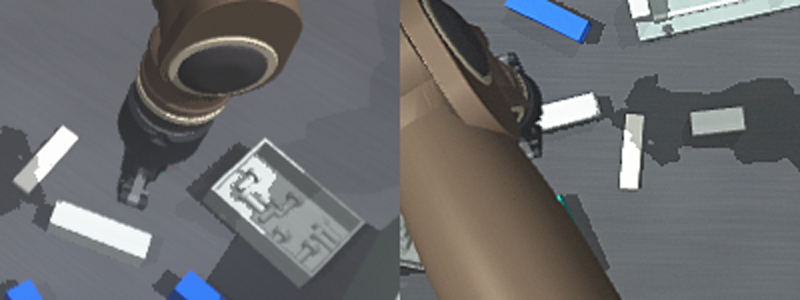

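```bash
python3 -m jog '[[[100,0,0,0,0],[100,0,0,0,0],[100,0,0,0,0],[100,0,0,0,0],[100,0,0,0,0],[100,0,0,0,0],[100,0,0,0,0],[100,0,0,0,0],[100,0,0,0,0]]]'
python3 -c "
from h import *
plan(434.7,298,20,16.2)"
python3 -m jog '[[[100,0,0,0.5,0],[100,0,0,0.5,0],[100,0,0,0.5,0],[100,0,0,0.5,0],[100,0,0,0,0],[100,0,0,0,0],[100,0,0,0,0]]]'
python3 -c "
from h import *
plan(434.7,298,5,16.2)
a=save('scene','s3')[:,:,::-1][240:390,340:540];b=save('top','t3')[:,:,::-1][190:340,140:340]
cv2.imwrite('pics/c3.png',cv2.resize(np.hstack([a,b]),None,fx=2,fy=2,interpolation=cv2.INTER_CUBIC))
plan(434.7,298,5,16.2)
"
```

```text
clock: 5.22
ee_pos: [431.9, 301.6, 107.4]
tcp_rot: [1.877, 2.519, 0.0]
force: [-0.3, -0.0, 1.3]
width: 1.0
grasp_force: 0.0
t 5.22 tcp [431.9 301.6 107.4] yaw units 0.07 shift now [-0.11  0.04  2.18] after turn [-0.11  0.04  2.18] w 1.0 gf 0.0 F [-0.3 -0.   1.3] j [ 0.61  0.15 -0.24  1.18  0.    1.89]
clock: 5.8
ee_pos: [432.3, 301.9, 28.4]
tcp_rot: [1.877, 2.519, 0.002]
force: [0.5, 0.6, -0.2]
width: 1.0
grasp_force: 0.0
t 5.8 tcp [432.3 301.9  28.4] yaw units 0.07 shift now [-0.11  0.03  0.58] after turn [-0.11  0.03  0.58] w 1.0 gf 0.0 F [ 0.5  0.6 -0.2] j [ 0.61  0.19 -0.37  1.01  0.    1.89]
t 5.9 tcp [432.8 302.2  28.9] yaw units 0.07 shift now [-0.11  0.02  0.6 ] after turn [-0.11  0.02  0.6 ] w 1.0 gf 0.0 F [ 1.  -0.6 -0.7] j [ 0.61  0.19 -0.37  1.01  0.    1.89]
```

View pics/c3.png

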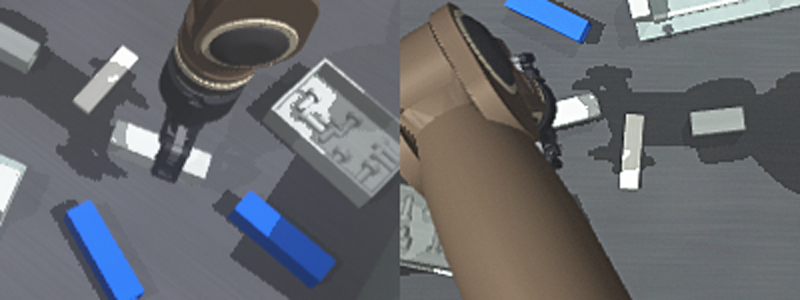

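The picture shows the open fingers straddling the tube near its middle (scene crop (168,165)), shifted slightly toward +y. The grip was probably too shallow, so I'm going lower.

```bash
python3 -m jog '[[[100,-0.11,0.02,0.3,0],[100,0,0,0.3,0],[100,0,0,0,0],[100,0,0,0,0],[100,0,0,0,0]]]'
python3 -m jog '[[[0,0,0,0,0],[0,0,0,0,0],[0,0,0,0,0],[0,0,0,0,0],[0,0,0,0,0],[0,0,0,0,0],[0,0,0,0,0],[0,0,0,0,0]]]'
python3 -c "
from h import *
plan(434.7,298,5,16.2)"
```

```text
clock: 6.32
ee_pos: [434.4, 298.0, 4.4]
tcp_rot: [1.877, 2.519, 0.002]
force: [0.7, -0.0, -0.4]
width: 0.998
grasp_force: 0.0
clock: 6.98
ee_pos: [434.5, 297.9, 4.1]
tcp_rot: [1.877, 2.519, 0.002]
force: [0.1, -0.1, 5.7]
width: 0.327
grasp_force: 59.5
t 6.98 tcp [434.5 297.9   4.1] yaw units 0.07 shift now [ 0.    0.01 -0.02] after turn [ 0.    0.01 -0.02] w 0.33 gf 59.5 F [ 0.1 -0.1  5.7] j [ 0.6   0.21 -0.4   0.96 -0.    1.88]
```

```bash
python3 -m jog '[[[0,0,0,-0.8,0],[0,0,0,-0.8,0],[0,0,0,-0.8,0],[0,0,0,0,0],[0,0,0,0,0]]]'
python3 -c "
from h import *
plan(*fx(0,95),80,FT)"
```

```text
clock: 7.4
ee_pos: [434.7, 298.1, 100.5]
tcp_rot: [1.876, 2.519, 0.004]
force: [0.4, -0.1, -3.7]
width: 0.324
grasp_force: 60.7
t 7.4 tcp [434.7 298.1 100.5] yaw units 0.45 shift now [-5.62  2.87  0.51] after turn [-5.48  3.13  0.51] w 0.32 gf 60.7 F [ 0.4 -0.1 -3.7] j [ 0.6   0.15 -0.25  1.16  0.    1.88]
```

```bash
python3 -m jog '[[[0,0,0,0,0.45],[0,-0.68,0.39,0,0],[0,-0.69,0.39,0,0],[0,-0.69,0.39,0,0],[0,-0.68,0.39,0,0],[0,-0.69,0.39,0,0],[0,-0.69,0.39,0,0],[0,-0.68,0.39,0,0],[0,-0.68,0.39,0,0],[0,0,0,0.3,0],[0,0,0,0,0],[0,0,0,0,0]]]'
python3 -c "
from h import *
np.set_printoptions(precision=1,suppress=True)
plan(*fx(0,95),40,FT)
for c in ('scene','top'):
  im=save(c,c+'4')
  print([(round(d['p'],2),cam2w(c,d['centre'])) for d in mark_of(c,'long_tube')],[(round(d['p'],2),cam2w(c,d['centre'])) for d in mark_of(c,'nest_end')])
print(fx(0,95))
a=cv2.imread('pics/scene4.png')[230:380,200:400];b=cv2.imread('pics/top4.png')[120:270,220:420]
cv2.imwrite('pics/c4.png',cv2.resize(np.hstack([a,b]),None,fx=2,fy=2,interpolation=cv2.INTER_CUBIC))
"
```

```text
clock: 8.4
ee_pos: [605.7, 114.3, 84.2]
tcp_rot: [-1.934, -2.47, 0.007]
force: [0.7, 0.7, -2.2]
width: 0.32
grasp_force: 60.7
t 8.4 tcp [605.7 114.3  84.2] yaw units -0.01 shift now [0.  0.1 1.1] after turn [0.  0.1 1.1] w 0.32 gf 60.7 F [ 0.7  0.7 -2.2] j [ 0.2  0.3 -0.1  1.2  0.   1.5]
[(0.86, array([275.8, 279.6,  -0.4])), (0.77, array([603.6, 113.8,  81.9])), (0.73, array([570.5, 310.6,  -0.7])), (0.64, array([435. , 450.7,  -1. ])), (0.27, array([ 491.6, -371.9,   -2. ]))] [(0.58, array([592.8, 180. ,  14.7])), (0.44, array([660.2, -88.1,  43.2]))]
[(0.84, array([567.3, 319.1,  -1.6])), (0.82, array([440.2, 455.7,  -1.9])), (0.57, array([275.8, 277.1,  -1.8]))] []
(np.float64(609.0978692208613), np.float64(115.49811497951153))
```

View pics/c4.png

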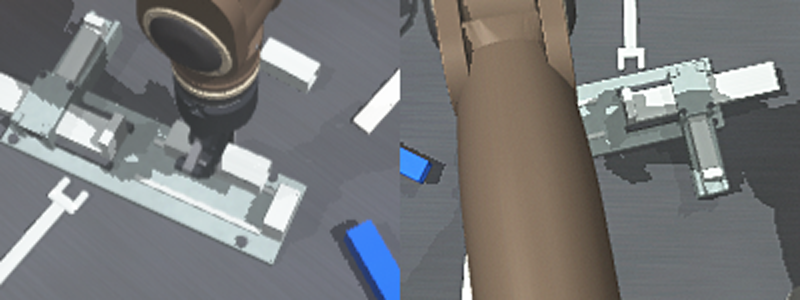

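The scene crop shows the tube held aligned over the nest, just short of the end block at crop (285,205). Lowering.

```bash
python3 -m jog '[[[0,0,0.09,0.4,0],[0,0,0,0.4,0],[0,0,0,0.4,0],[0,0,0,0,0],[0,0,0,0,0]]]'
python3 -c "
from h import *
plan(*fx(0,95),17,FT)"
python3 -m jog '[[[0,0,0,0.15,0],[0,0,0,0.15,0],[0,0,0,0.1,0],[0,0,0,0,0],[0,0,0,0,0]]]'
python3 -c "
from h import *
plan(*fx(0,95),17,FT)"
```

```text
clock: 9.12
ee_pos: [610.4, 116.0, 39.0]
tcp_rot: [-1.934, -2.474, 0.002]
force: [0.0, 0.7, -2.3]
width: 0.323
grasp_force: 60.7
t 9.12 tcp [610.4 116.   39. ] yaw units 0.0 shift now [-0.   -0.03  0.55] after turn [-0.   -0.03  0.55] w 0.32 gf 60.7 F [ 0.   0.7 -2.3] j [ 0.19  0.36 -0.12  1.09  0.    1.51]
clock: 9.53
ee_pos: [611.1, 115.7, 23.2]
tcp_rot: [-1.936, -2.474, 0.0]
force: [-0.0, 0.5, -3.7]
width: 0.325
grasp_force: 60.7
t 9.53 tcp [611.1 115.7  23.2] yaw units -0.0 shift now [ 0.01 -0.05  0.15] after turn [ 0.01 -0.05  0.15] w 0.32 gf 60.7 F [-0.   0.5 -3.7] j [ 0.19  0.37 -0.15  1.06  0.    1.51]
```

```bash
python3 -m jog '[[[0,0,-0.04,0.08,0],[0,0,0,0.07,0],[0,0,0,0,0],[0,0,0,0,0]]]'
python3 -c "
from h import *
plan(*fx(0,95),17,FT)"
```

```text
clock: 9.87
ee_pos: [609.5, 115.3, 17.1]
tcp_rot: [-1.936, -2.474, 0.0]
force: [-0.2, 0.1, -3.4]
width: 0.325
grasp_force: 60.7
t 9.87 tcp [609.5 115.3  17.1] yaw units -0.0 shift now [ 0.01 -0.01  0.  ] after turn [ 0.01 -0.01  0.  ] w 0.32 gf 60.7 F [-0.2  0.1 -3.4] j [ 0.19  0.37 -0.16  1.04  0.    1.51]
```

```bash
python3 -m jog '[[[0,0,0,0.04,0],[0,0,0,0,0],[0,0,0,0,0]]]'
python3 -m jog '[[[100,0,0,0,0],[100,0,0,0,0],[100,0,0,0,0],[100,0,0,0,0],[100,0,0,0,0],[100,0,0,-0.5,0],[100,0,0,-0.7,0],[100,0,0,-0.7,0],[100,0,0,-0.7,0],[100,0,0,0,0],[100,0,0,0,0]]]'
python3 -c "
from h import *
np.set_printoptions(precision=1,suppress=True)
plan(*fx(0,-32),130,FT+90)
im=save('scene','s5')
for n in ('long_tube','stop_head','wedge_tab'):
  print(n,[(round(d['p'],2),cam2w('scene',d['centre'])) for d in mark_of('scene',n)])
cv2.imwrite('pics/c5.png',cv2.resize(im[220:380,160:380,::-1],None,fx=3,fy=3,interpolation=cv2.INTER_CUBIC))
"
```

```text
clock: 10.12
ee_pos: [609.9, 115.4, 16.1]
tcp_rot: [1.935, 2.474, 0.001]
force: [-1.3, 0.1, 0.9]
width: 0.319
grasp_force: 61.1
clock: 11.03
ee_pos: [611.1, 115.6, 121.9]
tcp_rot: [1.934, 2.472, 0.005]
force: [0.4, 0.2, 0.1]
width: 1.003
grasp_force: 0.0
t 11.03 tcp [611.1 115.6 121.9] yaw units 15.0 shift now [-3.2 -0.1 -0.2] after turn [-0.1  3.2 -0.2] w 1.0 gf 0.0 F [0.4 0.2 0.1] j [ 0.2  0.3  0.   1.3 -0.   1.5]
long_tube [(0.83, array([607.3, 117.8,  12.4])), (0.8, array([275.7, 280.8,  -1.5])), (0.69, array([571. , 312.7,  -0.9])), (0.65, array([437.5, 450.4,   0.5]))]
stop_head [(0.91, array([638.1,  -5.4,  59.2]))]
wedge_tab [(0.84, array([ 549.8, -118.3,   63.5])), (0.59, array([ 489.3, -372.6,   -1.1]))]
```

View pics/c5.png

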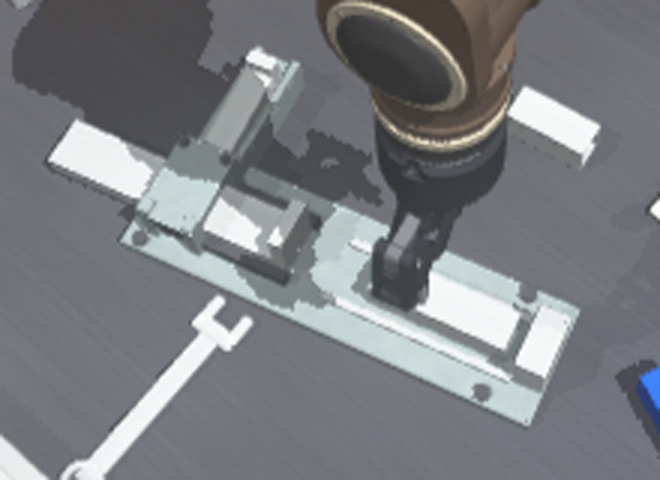

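The crop shows the tube lying between the rails, close to the end block, with the gripper risen above it. Next I'll push the bar from behind the head with shut fingers.

```bash
python3 -m jog '[[[0,-0.8,0,0,0],[0,-0.8,0,0,0],[0,-0.8,0,0,0],[0,-0.8,0,0,0],[0,-0.8,0,0,0],[0,0,0,0,0],[0,0,0,0,0],[0,0,0,0,0],[0,0,0,0,0]]]'
python3 -c "
from h import *
plan(*fx(0,-67),44,FT)"
```

```text
clock: 11.98
ee_pos: [647.7, -39.0, 119.0]
tcp_rot: [-1.934, -2.474, 0.001]
force: [-0.0, 0.8, -1.3]
width: -0.002
grasp_force: 0.0
t 11.98 tcp [647.7 -39.  119. ] yaw units 0.01 shift now [-0.07 -0.    1.88] after turn [-0.07 -0.    1.88] w -0.0 gf 0.0 F [-0.   0.8 -1.3] j [-0.06  0.37  0.08  1.28  0.    1.27]
```

```bash
python3 -m jog '[[[0,-0.07,0,0.3,0],[0,0,0,0.4,0],[0,0,0,0.4,0],[0,0,0,0.4,0],[0,0,0,0.38,0],[0,0,0,0,0],[0,0,0,0,0]]]'
python3 -m jog '[[[0,0.2,0,0,0],[0,0.2,0,0,0],[0,0.2,0,0,0],[0,0.2,0,0,0],[0,0.2,0,0,0],[0,0.2,0,0,0],[0,0.2,0,0,0],[0,0.2,0,0,0],[0,0,0,0,0]]]'
python3 -c "
from h import *
plan(*fx(0,27),44,FT)"
```

```text
clock: 12.57
ee_pos: [647.8, -41.9, 43.2]
tcp_rot: [-1.933, -2.474, 0.002]
force: [-0.3, -0.5, 0.7]
width: 0.0
grasp_force: 0.0
clock: 13.32
ee_pos: [633.1, 21.1, 44.6]
tcp_rot: [-1.934, -2.476, -0.0]
force: [-1.1, -0.2, -0.4]
width: -0.003
grasp_force: 0.0
t 13.32 tcp [633.1  21.1  44.6] yaw units 0.01 shift now [ 0.74 -0.01  0.01] after turn [ 0.74 -0.01  0.01] w -0.0 gf 0.0 F [-1.1 -0.2 -0.4] j [ 0.03  0.37 -0.09  1.11  0.    1.36]
```

```bash
python3 -m jog '[[[0,0.15,0,0,0],[0,0.15,0,0,0],[0,0.1,0,0,0],[0,0.1,0,0,0]]]'
for i in 1; do python3 -m jog '[[[0,0.05,0,0,0],[0,0.05,0,0,0]]]'; python3 -m jog '[[[0,0.05,0,0,0],[0,0.05,0,0,0]]]'; done
python3 -c "
from h import *
np.set_printoptions(precision=1,suppress=True)
plan(*fx(0,27),44,FT)
im=save('scene','s6')
for n in ('long_tube','stop_head','nest_end'):
  print(n,[(round(d['p'],2),cam2w('scene',d['centre'])) for d in mark_of('scene',n)[:2]])
print(fx(0,105),fx(0,44))
"
```

```text
clock: 13.65
ee_pos: [628.6, 39.2, 44.4]
tcp_rot: [-1.936, -2.474, 0.0]
force: [-0.0, 0.7, -0.8]
width: -0.0
grasp_force: 0.0
clock: 13.82
ee_pos: [627.7, 42.9, 44.5]
tcp_rot: [1.936, 2.474, -0.0]
force: [-0.1, 0.3, 0.8]
width: 0.001
grasp_force: 0.0
clock: 13.98
ee_pos: [626.7, 46.6, 44.5]
tcp_rot: [1.936, 2.474, -0.0]
force: [0.3, -0.4, -0.1]
width: 0.002
grasp_force: 0.0
t 13.98 tcp [626.7  46.6  44.5] yaw units -0.01 shift now [ 0.1 -0.   0. ] after turn [ 0.1 -0.   0. ] w 0.0 gf 0.0 F [ 0.3 -0.4 -0.1] j [ 0.1  0.4 -0.1  1.1 -0.   1.4]
long_tube [(0.97, array([435.8, 453.1,  -1.4])), (0.86, array([613.5, 114.2,  12.1]))]
stop_head [(0.77, array([641.5,  -6.6,  55.5]))]
nest_end [(0.73, array([594.8, 177.3,  17.5]))]
(np.float64(606.687118612531), np.float64(125.20317971419695)) (np.float64(621.3926973233463), np.float64(66.00228483261587))
```

```bash
python3 -c "
from h import *
im=cv2.imread('pics/s6.png');cv2.imwrite('pics/c6.png',cv2.resize(im[200:360,160:380],None,fx=3.5,fy=3.5,interpolation=cv2.INTER_CUBIC))"
```

```text
(no output)
```

View pics/c6.png

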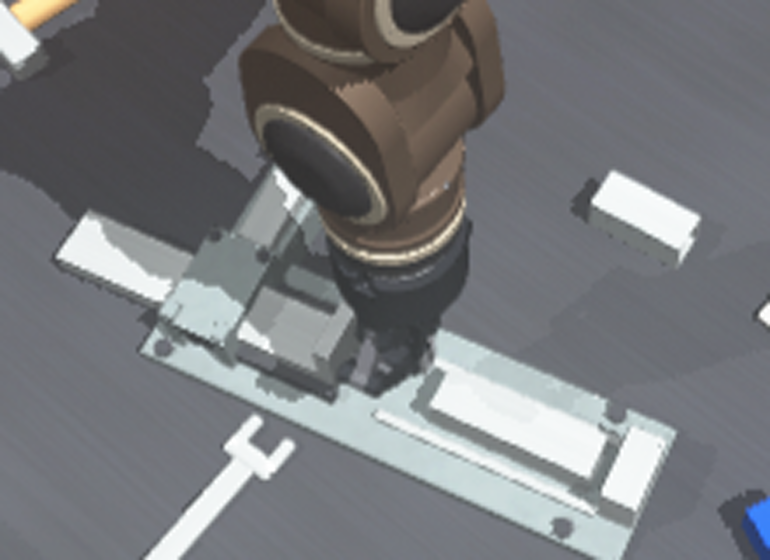

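The crop shows the fingertips at (380,375), between the stop head (335,345) and the tube (520,425). They passed over the head, so the real tips seem higher than the TCP reading. Checking by projection.

```bash
python3 - <<'E'
from h import *
i=camera_info("scene");s=sense();print(s["ee_pos"],s["tcp_rot"])
R=cv2.Rodrigues(np.array(s["tcp_rot"]))[0]
for dz in(0,10,20,30,40):
    p=s["ee_pos"]-dz*R[:,2]
    q=cv2.projectPoints(np.array([p]),np.array(i["rvec"],float),np.array(i["tvec"],float),np.array(i["intrinsics"],float),np.array([i["k1"],0,0,0,0],float))[0].ravel()
    print(dz,q.round(1),((q-[160,200])*3.5).round())
E
```

```text
[626.78184069  46.55449413  44.49243997] [ 1.93571065e+00  2.47431841e+00 -5.90528212e-05]
0 [278.6 306.8] [415. 374.]
10 [278.4 305. ] [414. 367.]
20 [278.1 303.1] [413. 361.]
30 [277.8 301.2] [412. 354.]
40 [277.5 299.3] [411. 348.]
```

```bash
python3 -m jog '[[[0,0,0,-0.7,0],[0,0,0,-0.7,0],[0,-0.7,0,0,0],[0,-0.7,0,0,0],[0,-0.7,0,0,0],[0,0,0,0,0],[0,0,0,0,0]]]'
python3 -c "
from h import *
plan(*fx(0,-67),44,FT)"
python3 -m jog '[[[0,0,0,0.7,0],[0,0,0,0.7,0],[0,0,0,0,0]]]'
python3 -m jog '[[[0,0,0,0.2,0],[0,0,0,0,0]]]'
python3 -m jog '[[[0,0,0,0.2,0],[0,0,0,0,0]]]'
python3 -c "
from h import *
plan(*fx(0,-67),24,FT)"
```

```text
clock: 14.77
ee_pos: [647.1, -36.4, 100.3]
tcp_rot: [-1.939, -2.472, -0.0]
force: [-0.4, 0.5, 0.2]
width: -0.0
grasp_force: 0.0
t 14.77 tcp [647.1 -36.4 100.3] yaw units -0.03 shift now [-0.14 -0.01  1.41] after turn [-0.14 -0.01  1.41] w -0.0 gf 0.0 F [-0.4  0.5  0.2] j [-0.06  0.38  0.04  1.24  0.    1.27]
clock: 15.02
ee_pos: [643.4, -33.9, 39.0]
tcp_rot: [-1.93, -2.47, 0.007]
force: [-0.9, -1.0, -1.9]
width: 0.002
grasp_force: 0.0
clock: 15.18
ee_pos: [646.6, -34.2, 36.2]
tcp_rot: [-1.934, -2.474, 0.001]
force: [0.4, -0.5, 0.2]
width: -0.001
grasp_force: 0.0
clock: 15.35
ee_pos: [647.3, -34.6, 28.6]
tcp_rot: [1.935, 2.474, 0.001]
force: [0.0, 0.1, 0.8]
width: 0.002
grasp_force: 0.0
t 15.35 tcp [647.3 -34.6  28.6] yaw units -0.0 shift now [-0.18 -0.02  0.11] after turn [-0.18 -0.02  0.11] w 0.0 gf 0.0 F [0.  0.1 0.8] j [-0.05  0.41 -0.07  1.09  0.    1.27]
```

```bash
python3 -m jog '[[[0,0,0,0.15,0],[0,0,0,0,0]]]'
python3 -m jog '[[[0,0.1,0,0,0],[0,0.1,0,0,0],[0,0.1,0,0,0],[0,0.1,0,0,0],[0,0.1,0,0,0]]]'
python3 -c "
from h import *
plan(*fx(0,27),23,FT)"
```

```text
clock: 15.52
ee_pos: [646.9, -34.9, 22.1]
tcp_rot: [-1.936, -2.474, 0.0]
force: [-0.8, -0.3, 0.1]
width: -0.0
grasp_force: 0.0
clock: 15.93
ee_pos: [642.3, -15.6, 22.8]
tcp_rot: [1.935, 2.473, -0.001]
force: [1.2, -3.6, -0.4]
width: 0.0
grasp_force: 1.7
t 15.93 tcp [642.3 -15.6  22.8] yaw units -0.01 shift now [ 1.68 -0.02 -0.01] after turn [ 1.68 -0.01 -0.01] w 0.0 gf 1.7 F [ 1.2 -3.6 -0.4] j [-0.02  0.4  -0.1   1.07 -0.    1.3 ]
```

```bash
python3 -m jog '[[[0,0.15,0,0,0],[0,0.15,0,0,0],[0,0.15,0,0,0],[0,0.15,0,0,0],[0,0.15,0,0,0],[0,0.15,0,0,0],[0,0.15,0,0,0],[0,0.15,0,0,0],[0,0.1,0,0,0]]]'
python3 -m jog '[[[0,0.05,0,0,0],[0,0.05,0,0,0]]]'
python3 -c "
from h import *
np.set_printoptions(precision=1,suppress=True)
plan(*fx(0,27),23,FT)
im=save('scene','s7')
for n in ('long_tube','stop_head'):
  print(n,[(round(d['p'],2),cam2w('scene',d['centre'])) for d in mark_of('scene',n)[:2]])
print(fx(0,105),fx(0,44))"
```

```text
clock: 16.68
ee_pos: [629.4, 35.8, 22.5]
tcp_rot: [-1.935, -2.475, -0.0]
force: [0.5, -3.0, 2.9]
width: 0.002
grasp_force: 1.6
clock: 16.85
ee_pos: [628.6, 39.2, 22.5]
tcp_rot: [1.935, 2.475, -0.0]
force: [0.8, -6.2, 1.9]
width: 0.002
grasp_force: 2.7
t 16.85 tcp [628.6  39.2  22.5] yaw units -0.0 shift now [ 0.3 -0.  -0. ] after turn [ 0.3 -0.  -0. ] w 0.0 gf 2.7 F [ 0.8 -6.2  1.9] j [ 0.1  0.4 -0.1  1.1 -0.   1.4]
long_tube [(0.92, array([608.6, 114.9,  12.9])), (0.86, array([437.2, 450.9,  -1.6]))]
stop_head [(0.97, array([625.7,  60.9,  60.4]))]
(np.float64(606.687118612531), np.float64(125.20317971419695)) (np.float64(621.3926973233463), np.float64(66.00228483261587))
```

```bash
for k in 1; do python3 -m jog '[[[0,0.05,0,0,0],[0,0.05,0,0,0]]]'; python3 -m jog '[[[0,0.04,0,0,0],[0,0,0,0,0]]]'; python3 -m jog '[[[0,0.04,0,0,0],[0,0,0,0,0]]]';python3 -m jog '[[[0,0.04,0,0,0],[0,0,0,0,0]]]'; done | grep -E "pos|force: \["
```

```text
ee_pos: [627.9, 42.0, 22.3]
force: [0.9, -4.9, 0.1]
ee_pos: [627.3, 44.2, 22.3]
force: [0.9, -3.3, 0.1]
ee_pos: [626.9, 45.8, 22.3]
force: [0.8, -3.2, -0.2]
ee_pos: [626.5, 47.5, 22.3]
force: [2.6, -3.6, -1.5]
```

```bash
for k in 1; do python3 -m jog '[[[0,0.04,0,0,0],[0,0,0,0,0]]]'; python3 -m jog '[[[0,0.04,0,0,0],[0,0,0,0,0]]]'; python3 -m jog '[[[0,0.03,0,0,0],[0,0,0,0,0]]]';python3 -m jog '[[[0,0.03,0,0,0],[0,0,0,0,0]]]'; done | grep -E "pos|force: \["
```

```text
ee_pos: [626.1, 49.0, 22.3]
force: [0.6, -3.4, -3.0]
ee_pos: [626.0, 49.8, 22.3]
force: [2.0, -5.8, -2.3]
ee_pos: [626.0, 49.7, 22.4]
force: [3.0, -10.4, -2.3]
ee_pos: [625.9, 49.7, 22.4]
force: [4.7, -14.8, -3.2]
```

Force rises with no further motion, so the tube is snug. Backing off, rising and going behind the wedge.

```bash
python3 -m jog '[[[0,-0.1,0,0,0],[0,-0.3,0,0,0],[0,0,0,0,0]]]'
python3 -m jog '[[[0,0,0,-0.8,0],[0,0,0,-0.8,0],[0,0,0,-0.8,0],[0,0,0,0,0],[0,0,0,0,0]]]'
python3 -c "
from h import *
np.set_printoptions(precision=1,suppress=True)
im=save('scene','s8')
for n in ('long_tube','stop_head','wedge_tab'):
  print(n,[(round(d['p'],2),cam2w('scene',d['centre'])) for d in mark_of('scene',n)[:2]])
print(fx(0,105),fx(0,44),fx(-114,-120))
plan(*fx(-150,-120),120,FT+90)"
```

```text
clock: 18.58
ee_pos: [629.3, 36.4, 22.6]
tcp_rot: [-1.936, -2.473, -0.001]
force: [-0.6, -0.3, 0.4]
width: 0.001
grasp_force: 0.0
clock: 19.0
ee_pos: [630.5, 37.8, 121.1]
tcp_rot: [1.934, 2.472, 0.006]
force: [-0.0, -0.5, -0.5]
width: -0.0
grasp_force: 0.0
long_tube [(0.93, array([276.3, 278.4,   2.9])), (0.72, array([601.1, 127.2,  12.8]))]
stop_head [(0.78, array([623.2,  69.7,  56.9]))]
wedge_tab [(0.77, array([ 550.6, -121.9,   60.3]))]
(np.float64(606.687118612531), np.float64(125.20317971419695)) (np.float64(621.3926973233463), np.float64(66.00228483261587)) (np.float64(550.2912693245507), np.float64(-120.64333375119149))
t 19.2 tcp [628.1  37.4 116.9] yaw units 15.0 shift now [-3.4 -3.7 -0.1] after turn [-3.7  3.4 -0.1] w -0.0 gf 0.0 F [-0.  -0.4 -0.8] j [0.1 0.3 0.  1.3 0.  1.4]
```

```bash
python3 -m jog '[[[0,0,0,0,-1],[0,0,0,0,-1],[0,0,0,0,-1],[0,0,0,0,-1],[0,0,0,0,-1],[0,0,0,0,-1],[0,0,0,0,-1],[0,0,0,0,-1],[0,0,0,0,-1],[0,0,0,0,-1],[0,0,0,0,-1],[0,0,0,0,-1]]]' >/dev/null
python3 -m jog '[[[0,0,0,0,-1],[0,0,0,0,-1],[0,0,0,0,-1],[0,0,0,0,0],[0,0,0,0,0]]]'
python3 -c "
from h import *
plan(*fx(-152,-119.5),120,FT+90)
can=[cam2w('scene',d['centre']).round() for d in mark_of('scene','oil_can')[:1]];print(can)"
```

```text
clock: 20.62
ee_pos: [628.4, 37.4, 117.3]
tcp_rot: [0.376, -3.117, -0.0]
force: [-0.4, -0.6, -0.2]
width: -0.002
grasp_force: 0.0
t 20.62 tcp [628.4  37.4 117.3] yaw units -0.03 shift now [ 3.79 -3.36 -0.06] after turn [ 3.8  -3.35 -0.06] w -0.0 gf 0.0 F [-0.4 -0.6 -0.2] j [ 0.06  0.34  0.03  1.26  0.   -0.18]
[array([388., 200.,  -1.])]
```

```bash
python3 -m jog '[[[0,0.63,-0.56,0,0],[0,0.63,-0.56,0,0],[0,0.63,-0.56,0,0],[0,0.63,-0.56,0,0],[0,0.63,-0.56,0,0],[0,0.63,-0.56,0,0],[0,0,0,0,0],[0,0,0,0,0],[0,0,0,0,0]]]'
python3 -c "
from h import *
plan(*fx(-152,-119.5),30,FT+90)"
```

```text
clock: 21.42
ee_pos: [514.8, -129.5, 118.5]
tcp_rot: [-0.378, 3.118, 0.0]
force: [0.4, 0.5, -0.2]
width: 0.001
grasp_force: 0.0
t 21.42 tcp [ 514.8 -129.5  118.5] yaw units -0.02 shift now [0.04 0.01 2.21] after turn [0.04 0.01 2.21] w 0.0 gf 0.0 F [ 0.4  0.5 -0.2] j [-0.25  0.15 -0.21  1.21  0.   -0.49]
```

```bash
python3 -m jog '[[[0,0.04,0,0.5,0],[0,0,0,0.5,0],[0,0,0,0.5,0],[0,0,0,0.5,0],[0,0,0,0.2,0],[0,0,0,0,0],[0,0,0,0,0]]]' | grep -E "pos|force: \["
python3 -m jog '[[[0,-0.1,0,0,0],[0,-0.1,0,0,0],[0,-0.1,0,0,0],[0,-0.1,0,0,0],[0,-0.1,0,0,0],[0,-0.1,0,0,0]]]'| grep -E "pos|force: \["
python3 -m jog '[[[0,-0.1,0,0,0],[0,-0.1,0,0,0],[0,-0.1,0,0,0],[0,-0.1,0,0,0],[0,-0.1,0,0,0]]]'| grep -E "pos|force: \["
python3 -c "
from h import *
plan(*fx(-100,-119.5),30,FT+90)
t=np.radians(FT);R=np.array([[np.cos(t),np.sin(t)],[-np.sin(t),np.cos(t)]])
print(R@(sense()['ee_pos'][:2]-[FX,FY]))"
```

```text
ee_pos: [513.5, -129.2, 30.6]
force: [0.5, 0.2, 0.8]
ee_pos: [536.8, -124.2, 30.7]
force: [-0.7, -0.7, 1.0]
ee_pos: [556.1, -119.3, 30.4]
force: [-1.1, 0.0, 1.0]
t 22.92 tcp [ 556.1 -119.3   30.4] yaw units -0.0 shift now [-0.2   0.01  0.01] after turn [-0.2   0.01  0.01] w 0.0 gf 0.6 F [-1.1  0.   1. ] j [-0.21  0.27 -0.27  1.04 -0.   -0.45]
[-108.03098761 -120.07972515]
```

```bash
(python3 -m jog '[[[0,-0.1,0,0,0],[0,-0.1,0,0,0],[0,-0.1,0,0,0]]]'
python3 -m jog '[[[0,-0.05,0,0,0],[0,-0.05,0,0,0]]]'
python3 -m jog '[[[0,-0.05,0,0,0],[0,-0.05,0,0,0]]]'
python3 -m jog '[[[0,-0.03,0,0,0],[0,-0.03,0,0,0]]]') | grep -E "pos|force: \["
```

```text
ee_pos: [567.8, -116.4, 30.4]
force: [-0.1, -0.8, -0.0]
ee_pos: [571.6, -115.4, 30.4]
force: [-0.7, -1.0, 1.5]
ee_pos: [574.9, -114.6, 30.5]
force: [-4.0, -0.5, 2.5]
ee_pos: [576.9, -114.2, 30.5]
force: [-6.0, -1.2, 4.0]
```

```bash
(python3 -m jog '[[[0,-0.04,0,0,0],[0,-0.04,0,0,0]]]'
python3 -m jog '[[[0,-0.04,0,0,0],[0,-0.04,0,0,0]]]'
python3 -m jog '[[[0,-0.04,0,0,0],[0,-0.04,0,0,0]]]') | grep -E "pos|force: \["
```

```text
ee_pos: [579.0, -113.6, 30.5]
force: [-9.9, -2.6, 6.6]
ee_pos: [581.0, -113.1, 30.4]
force: [-13.3, -2.9, 8.0]
ee_pos: [583.1, -112.6, 30.4]
force: [-15.9, -3.7, 11.6]
```

```bash
(python3 -m jog '[[[0,-0.04,0,0,0],[0,-0.04,0,0,0]]]'
python3 -m jog '[[[0,-0.03,0,0,0],[0,-0.03,0,0,0],[0,0,0,0,0]]]'
python3 -m jog '[[[0,0.1,0,0,0],[0,0.2,0,0,0],[0,0.3,0,0,0],[0,0,0,0,0]]]'
python3 -m jog '[[[0,0.2,0,-0.6,0],[0,0,0,-0.7,0],[0,0,0,-0.7,0],[0,0,0,0,0],[0,0,0,0,0],[0,0,0,0,0]]]') | grep -E "pos|force: \["
python3 -c "
from h import *
np.set_printoptions(precision=1,suppress=True)
im=save('scene','s9')
t=np.radians(FT);R=np.array([[np.cos(t),np.sin(t)],[-np.sin(t),np.cos(t)]])
for n in ('long_tube','stop_head','wedge_tab'):
  print(n,[(round(d['p'],2),R@(cam2w('scene',d['centre'])[:2]-[FX,FY])) for d in mark_of('scene',n)[:2]])
cv2.imwrite('pics/c9.png',cv2.resize(im[200:370,160:380,::-1],None,fx=3.5,fy=3.5,interpolation=cv2.INTER_CUBIC))"
```

```text
ee_pos: [585.2, -112.1, 30.4]
force: [-19.6, -4.6, 13.9]
ee_pos: [586.8, -111.7, 30.4]
force: [-20.7, -5.4, 13.3]
ee_pos: [567.8, -116.2, 30.5]
force: [-0.2, 0.3, -0.5]
ee_pos: [561.7, -117.9, 110.2]
force: [-0.8, 0.2, 0.1]
long_tube [(0.84, array([  7.9, 295.6])), (0.83, array([-86.8, 464.2]))]
stop_head [(0.76, array([ 0. , 43.6]))]
wedge_tab [(0.77, array([ -58.8, -119.3]))]
```

View pics/c9.png

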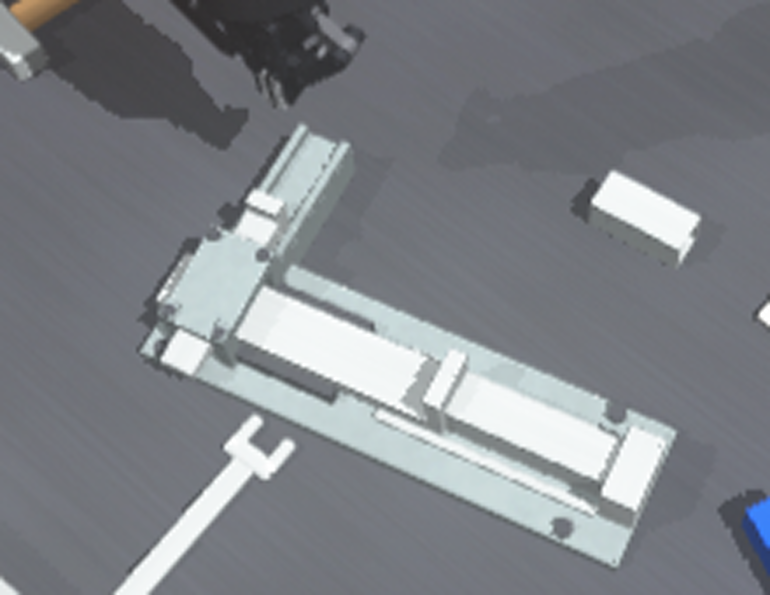

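The crop shows the tube snug between the head (445,385) and the end block (635,465), and the wedge driven under the bridge with its tab at (265,205). The head is at y 43.6, which is about 94.6 mm of travel, and the wedge origin is near x +5. Handing in.

```bash
python3 -c "
from cell import *
print(job_done())"
```

```text
the job is handed in; nothing more can be done
None
```

The job is handed in, but no verdict came back: the long tube lies snug against the end block, the stop bar is at about 94.6 mm by camera, and the wedge was driven in with about 21 N and left untouched, with its origin near x +5 mm.

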